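# Seat the large test gauge in the regulator test bench

## Robot

A 6-joint arm with a two-finger parallel gripper is mounted at the origin on the work surface. World frame = base frame: x ahead of the robot, y to its left, z up, the work surface at z = 0. Lengths are in mm, angles in rad, forces in N, time in s.
With the tool pointing down it reaches from about 350 to 875 mm from the base axis. Payload 4.2 kg.
Tool frame: the origin (TCP) lies on the mounting face of the last link; the fingertips stand 173 mm ahead of it and the grasp point (between the pads) lies grip_point_offset ahead of it (grip_point_offset is the distance from the TCP to the grasp point, in mm); z points along the fingers, y is the line along which they close (so a half turn about z gives the same grasp; the last joint's range is limited). The gripper opens to 85 mm and grips with 20 to 120 N. Pads are 22 mm wide; open, the fingers measure 114 mm over their backs; the gripper's body (76 mm by 85 mm) begins 54 mm behind the grasp point. The pads swing forward as they close: fully open they stand 13 mm farther back than shut.
Start: joints at [1.407, 0.385, 0.008, 0, -1.194, -0.259], TCP at [256.414, 569.958, 404.712] pointing down, gripper open.
Joint ranges: [-3.14, 3.14], [-1.21, 2.06], [-1.07, 1.41], [-3.16, 2.05], [-2.99, -0.16], [-3.1, 3.1]. Speed limits (rad/s): [2.79, 2.79, 3.14, 3.14, 3.14, 3.14].

## Interface

Orientations are given as a unit quaternion [x, y, z, w].
In Python, from bench import read_state, get_image, job_done, recognise, place_of, grip_point_offset gives the robot as it stands. The module is installed in compiled form; this text tells all that it offers.
- The arm moves only by the tool carry_out, never from a script. Its arguments are lists of equal length, an entry for each row: "slide": the shift along the tool's x, y, z in m, a list of three; "roll": the turn about the tool's z in degrees; "claw": the finger opening in m, from 0 to 0.0854. A call has 1 to 8 rows; each row is the pose to reach, as a shift and turn from the pose commanded when the call began, along the tool's axes at that moment; what a row does not reach only later rows make up. A row lasts 1/8 s, in which the tool goes at most 62.5 mm and 10.7 degrees, less where a joint would pass 70% of its speed; a pose out of reach is approached as far as the arm can. A call with a gripper value outside its range is refused whole. The fingers move at their own pace and stop on an object; the grip force is fixed at half the most. Time passes only in rows, so rows that repeat a pose let the fingers close. It gives the time, the measured TCP pose, the force, the opening and the grip force at its end, in the units of the state.
- read_state(): the state, without advancing time (a new reading comes with each control period).
- get_image(name): name is "side" or "top"; returns a dict with "img" (480x640x3 uint8, red, green, blue), "z_map" (480x640 float32, mm along the optical axis (not along the pixel's ray), 0 where there is no reading), "mtx" (3x3 intrinsics, pixels), "k1" (the pictures are not rectified: a ray, as slopes to the right and down, at radius r is drawn at 1 + k1 r^2 times it, then the intrinsics apply), "world_from_camera" (4x4, takes a point from camera to world coordinates). Camera axes: x right, y up, looking along -z (the intrinsics and any distortion apply to the point x, -y, -z); pixel columns grow to the right and rows downward; lengths in mm; the calibration is good to about 2 mm. A picture is of the moment at which its call begins.
- job_done(): hands the job in; it is judged then, once.
Trained networks look in a picture, given as the dict that the camera call returned (one of the last four; its "shot" number tells which), for a name from the list of things; names that differ only in an ending like _2 or _b are one class to them, and where a whole thing is asked for, a point or a joint stands for the part that bears it (a point fixed in the world has none). Each returns a list of dicts, best first, with "conf" (0 to 1); they miss things now and then, are a little off and sometimes report something else, mostly with a low value. They report only what shows in the picture. A call takes as long as a camera call. They do not tell look-alikes from the thing itself.
- recognise(picture, thing): "at" ([column, row] in pixels, amid what is visible of it).
- place_of(picture, thing): "at" ([column, row] in pixels: a listed point, or the origin of a listed thing).
The state is a dict: "clock": time; "joints": joint angles; "joint_vel": joint speeds; "joint_efforts": joint torques, N m; "position": TCP position; "ee_rot": TCP orientation; "contact_force": force on the tool from outside, world axes, zero at the start; "wrist_torque": the same for the moment, N m; "gripper_width": finger opening in mm; "grasp_force": force on a finger pad.
Only numpy, scipy, OpenCV 4.12 (cv2) and the standard library are available. Lean on these libraries where they do the work, as an engineer would, in place of code of your own. Each camera call takes 0.05 s, during which the arm holds its last target. There are 200 camera calls.

## Task

Two round dial gauges hang on hooks. Lift the larger gauge off its hook and lower it gently, still held, into the empty rectangular socket of the test bench, so that its brass foot stands fully home on the socket's floor, upright, then let it go. Leave the smaller gauge hanging on its hook.

Things in the scene. Friction and masses are not known exactly. Their poses are not given: they have to be found in the camera images.
- big_gauge_bail (a point): Grip point of the larger gauge: mid-height of its bail, the rigid steel loop on top. Two legs along z, 41 mm over their outer faces (y), 12 mm thick (x), free from 21 mm below to 18 mm above this point; pinch both across y. Window between them 27 mm wide. Roof top 29 mm above, foot's underside 142 mm below this point. z up; the dial faces +x. About 0.5 kg.
- big_gauge_centre (a point): Centre of the larger gauge's round black case: 90 mm across, 38 mm thick (x), white dial on its +x face. Under it a brass block foot, 34 mm (x) by 56 mm (y), flat underside 73 mm below this point; the foot's lowest 28 mm are clear of the case. Same axes as the bail point, which lies 69 mm above this one.
- small_gauge_centre (a point): Centre of the smaller gauge's round black case, 64 mm across, 30 mm thick; its bail has the same size as the larger gauge's. It hangs on the other hook and stays there.
- stand_a_hook (a point): Hook with the larger gauge: axis of a level 10 mm rod, 210 mm above the table, under the bail's roof (16 mm above bail point). Along the stand's +x it joins a fixed upright 48 mm away; the free end, to -x, bends up: tip 35 mm away, its top 16 mm above the axis. The gauge comes off when raised 12 to 32 mm (20 is best; more jams the case on the rod), then drawn 50 mm or more along -x.
- stand_b_hook (a point): The other hook, of the same build (fixed upright 210 mm tall on a dark foot 130x120 mm, level rod to -x with upturned tip), on which the smaller gauge hangs. Point on the rod's axis, 210 mm above the table.
- socket (a point): Centre of the socket's flat floor, 20 mm above the table, z up. Four aluminium walls, 8 mm thick and 22 mm high, around an opening 44 mm (x) by 66 mm (y): 5 mm play all round the foot when its x and y lie along the socket's. It sits on the fixed grey test bench, 210x130 mm; from 55 mm along +x stands a black console with a built-in dial, up to 130 mm above the table.
Not all that is in view belongs to the job. Leave any orange look-alike of the part that bears big_gauge_bail alone.

How it is judged:
By the outcome, as a careful person would: the job done as asked, in the order asked, and still so for the second after the job is handed in, with the robot touching nothing.
It also fails if it takes over 48 s, if anything falls off the work surface, if the arm or the gripper's body presses on something with over 40 N, if the wrist force passes 120 N, or if a joint passes its speed limit or range.

## Working session

There is one attempt and no reset: what is moved stays moved. The work goes in short steps, Python scripts to look and compute and a tool call to move; the robot and the scene stay as the last step left them, time stands still between calls to the robot, and variables do not carry over. Pictures are saved under pics/ and viewed, at most 11 in all, crops included, and the job is handed in when it is done.

Besides the shell and the picture viewer there is one more tool, called after "Call:" by a JSON object that holds its "api" and its "payload". carry_out: Moves the arm, as the interface text tells. Its arguments: {"type":"object","properties":{"slide":{"type":"array"},"roll":{"type":"array"},"claw":{"type":"array"}},"required":["slide","roll","claw"]}

```bash
mkdir -p pics
cat > h.py <<'E'
import numpy as np, cv2
from bench import *
def ray(p,uv):
    K=np.array(p["mtx"]);k=p["k1"]
    d=np.array([(uv[0]-K[0,2])/K[0,0],(uv[1]-K[1,2])/K[1,1]]);u=d.copy()
    for _ in range(20): u=d/(1+k*(u@u))
    return np.array([u[0],-u[1],-1.0])
def world(p,uv,z=None):
    if z is None:
        c,r=int(round(uv[0])),int(round(uv[1]))
        w=p["z_map"][max(r-1,0):r+2,max(c-1,0):c+2];w=w[w>0]
        z=np.median(w) if w.size else np.nan
    T=np.array(p["world_from_camera"]);return T[:3,:3]@(ray(p,uv)*z)+T[:3,3]
def cloud(p):
    K=np.array(p["mtx"]);k=p["k1"];Z=p["z_map"]
    v,u=np.mgrid[:480,:640];d=np.stack([(u-K[0,2])/K[0,0],(v-K[1,2])/K[1,1]],-1);s=d.copy()
    for _ in range(20): s=d/(1+k*(s**2).sum(-1,keepdims=True))
    T=np.array(p["world_from_camera"])
    P=np.dstack([s[...,0]*Z,-s[...,1]*Z,-Z])@T[:3,:3].T+T[:3,3];P[Z==0]=np.nan
    return P
def onplane(p,uv,h):
    T=np.array(p["world_from_camera"]);d=T[:3,:3]@ray(p,uv);return T[:3,3]+d*(h-T[2,3])/d[2]
def tri(p,a,q,b):
    A=[];o=[]
    M=np.zeros((3,3));v=np.zeros(3)
    for P,uv in((p,a),(q,b)):
        T=np.array(P["world_from_camera"]);d=T[:3,:3]@ray(P,uv);d/=np.linalg.norm(d)
        W=np.eye(3)-np.outer(d,d);M+=W;v+=W@T[:3,3];o.append((T[:3,3],d))
    x=np.linalg.solve(M,v)
    return x,[np.linalg.norm(np.cross(x-c,d)) for c,d in o]
E
python3 - <<'E'
from h import *
np.set_printoptions(precision=1,suppress=True)
P={}
for n in("side","top"):
    p=P[n]=get_image(n);cv2.imwrite(f"pics/{n}0.png",p["img"][...,::-1]);print(n,np.array(p["world_from_camera"])[:3,3])
    for t in("big_gauge_bail","big_gauge_centre","small_gauge_centre","stand_a_hook","stand_b_hook","socket"):
        for r in place_of(p,t)[:3]: print(n,t,np.round(r["at"]),round(r["conf"],2),world(p,r["at"]))
print(grip_point_offset,read_state())
E
```

```text
side [  178.1 -1175.6   940.2]
side big_gauge_bail [354. 295.] 0.95 [691.2 -78.    2. ]
side big_gauge_bail [429. 296.] 0.75 [ 787.  -284.9  125.4]
side big_gauge_bail [292. 358.] 0.59 [ 411.4 -406.7  164.1]
side big_gauge_centre [294. 380.] 0.87 [ 413.  -414.2  109. ]
side big_gauge_centre [354. 320.] 0.86 [ 572.  -335.   156.2]
side big_gauge_centre [428. 315.] 0.81 [ 762.6 -324.4  105.5]
side small_gauge_centre [251. 194.] 0.65 [516.8 297.6 150.4]
side stand_a_hook [353. 287.] 0.56 [ 580.  -308.4  221.2]
side stand_a_hook [288. 290.] 0.17 [524.3 -19.6  20.6]
side stand_b_hook [248. 171.] 0.89 [516.8 311.7 220.2]
side socket [288. 293.] 0.97 [519.1 -37.6  25.7]
top [ 413.4  -12.4 1078.3]
top big_gauge_bail [463. 252.] 0.7 [ 580.1 -294.9  220.4]
top big_gauge_bail [452. 166.] 0.67 [ 792.7 -302.3  119. ]
top big_gauge_bail [496. 338.] 0.55 [ 421.5 -378.4  169. ]
top big_gauge_centre [444. 177.] 0.88 [ 766.4 -285.7  115.2]
top big_gauge_centre [450. 257.] 0.74 [ 579.1 -285.6  165.7]
top big_gauge_centre [483. 340.] 0.73 [ 417.1 -366.4  130.5]
top small_gauge_centre [149. 265.] 0.92 [516.8 308.2 198.6]
top stand_a_hook [465. 253.] 0.81 [ 578.  -298.5  221.4]
top stand_b_hook [137. 264.] 0.88 [515.9 325.5 220.3]
top socket [317. 282.] 0.61 [526.8 -20.5  20.1]
154.70000000000002 {'clock': 0.7, 'joints': array([ 1.4,  0.4,  0. , -0. , -1.2, -0.3]), 'joint_vel': array([ 0., -0., -0.,  0.,  0.,  0.]), 'joint_efforts': array([ -0. , -39.2,  18.9,   4.2,  -0. ,  -0. ]), 'position': array([256.4, 569.9, 404.7]), 'ee_rot': array([ 1. , -0.2, -0. , -0. ]), 'contact_force': array([-0.2,  0.7, -0.2]), 'wrist_torque': array([-0., -0., -0.]), 'grasp_force': 0.0, 'gripper_width': 85.45365443011065}
```

View pics/side0.png

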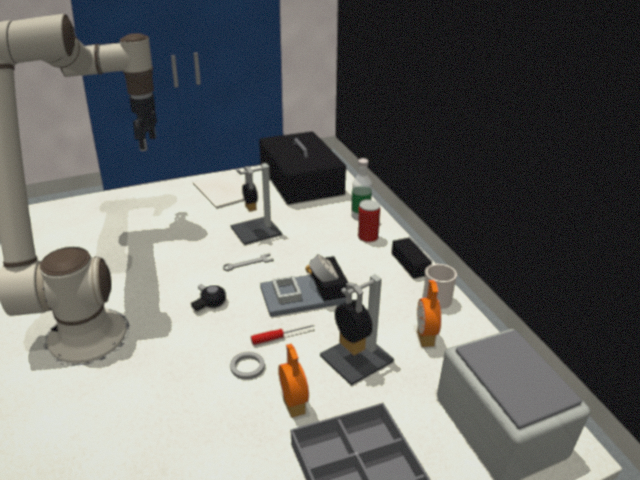

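View pics/top0.png

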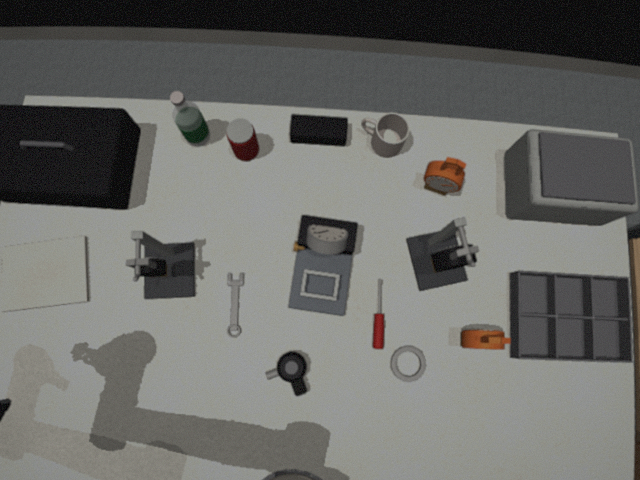

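The overhead view shows the black big gauge on stand A at about (463,252) with its upright at (460,222). The orange look-alikes are at (445,176) and (483,338). The socket is at (320,284) with the console above it, and the small gauge is on the other stand at (149,265). Next I'll fit the yaws.

```bash
cat > fit.py <<'E'
from h import *
np.set_printoptions(precision=1,suppress=True)
t=get_image("top");s=get_image("side");C={"top":cloud(t),"side":cloud(s)}
def box(P,lo,hi):
    Q=P.reshape(-1,3);return Q[((Q>lo)&(Q<hi)).all(1)]
for n,P in C.items():
    for lo,hi,l in(((530,-350,212),(680,-240,235),"hi"),((520,-350,186),(680,-230,212),"mid"),((500,-380,4),(720,-200,22),"foot"),((440,-100,30),(580,60,55),"walls"),((440,-110,12),(600,80,26),"bench")):
        Q=box(P,lo,hi)
        if len(Q)<5: print(n,l,len(Q));continue
        r=cv2.minAreaRect(Q[:,:2].astype(np.float32));print(n,l,len(Q),Q.min(0),Q.max(0),"rect",np.round(r[0],1),np.round(r[1],1),round(r[2],1),"zmed",np.median(Q[:,2]))
for a in("stand_a_hook","big_gauge_bail","socket","big_gauge_centre"):
    for A in place_of(t,a)[:3]:
        for B in place_of(s,a)[:3]:
            x,e=tri(t,A["at"],s,B["at"])
            if e[0]<6: print(a,x,np.round(e,1),A["conf"],B["conf"])
for n,p,(c,r),w,h in(("top",t,(410,190),90,110),("side",s,(310,255),90,130)):
    cv2.imwrite(f"pics/{n}_a.png",cv2.resize(p["img"][r:r+h,c:c+w,::-1],None,fx=5,fy=4.5 if h>120 else 5,interpolation=cv2.INTER_CUBIC))
p=t;cv2.imwrite("pics/top_s.png",cv2.resize(p["img"][205:325,275:375,::-1],None,fx=5,fy=5,interpolation=cv2.INTER_CUBIC))
E
python3 fit.py
```

```text
top hi 405 [ 553.8 -325.6  212. ] [ 650.7 -275.8  229.8] rect [ 602.  -302.4] [97.9 42.5] 7.6 zmed 217.71306052658838
top mid 114 [ 563.  -323.3  186.4] [ 643.9 -275.   212. ] rect [ 604.5 -293.5] [86.6 38.6] 24.0 zmed 202.97656882910292
top foot 1912 [ 502.5 -379.9    4. ] [ 719.4 -200.6   22. ] rect [ 609.8 -290.8] [179.2 216.2] 88.6 zmed 11.841901424041339
top walls 425 [486.9 -67.5  30.2] [549.8  16.7  46.9] rect [519.  -25.5] [82.  58.2] 85.3 zmed 41.76545037419146
top bench 2881 [455.2 -96.2  12.1] [600.   41.7  25.9] rect [529.5 -26.4] [130.1 139.5] 85.2 zmed 20.008325738847134
side hi 306 [ 552.1 -328.5  212. ] [ 649.5 -277.5  229.7] rect [ 600.6 -304.1] [98.6 47. ] 5.3 zmed 218.06502715619433
side mid 204 [ 560.6 -328.9  186.1] [ 651.5 -281.4  212. ] rect [ 605.9 -305.5] [92.9 41.7] 7.3 zmed 199.85081103831732
side foot 1793 [ 501.7 -379.4    4. ] [ 719.1 -200.1   21.8] rect [ 612.1 -291.2] [177.8 218.5] 88.0 zmed 12.662744209451716
side walls 367 [483.8 -74.3  30. ] [551.1  15.1  48.6] rect [517.7 -27.8] [89.  61.1] 84.9 zmed 41.255809027824284
side bench 1377 [ 453.7 -102.4   12.1] [599.9  45.7  26. ] rect [531.  -28.7] [141.2 147.5] 85.8 zmed 21.092176774686777
big_gauge_bail [ 419.1 -385.9  141. ] [2. 2.] 0.91 0.68
big_gauge_bail [ 787.2 -296.6  139.7] [2.9 2.9] 0.84 0.92
socket [518.5 -22.4  22.8] [3.2 3.2] 0.76 0.67
big_gauge_centre [ 780.  -299.9   81.3] [0.5 0.5] 0.9 0.72
big_gauge_centre [ 584.8 -300.1  122.3] [2.1 2.1] 0.87 0.93
big_gauge_centre [ 418.4 -380.7   80.2] [3.6 3.6] 0.66 0.92
```

View pics/top_a.png

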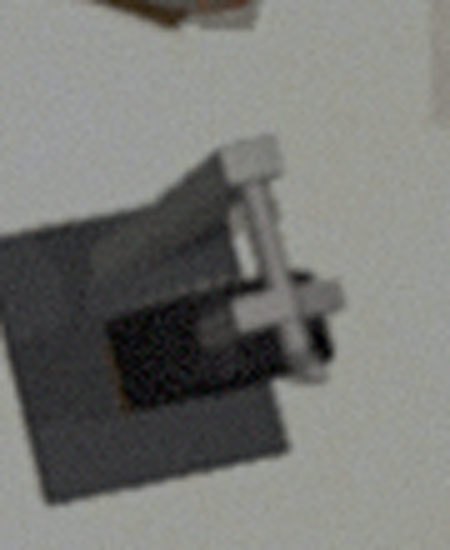

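View pics/top_s.png

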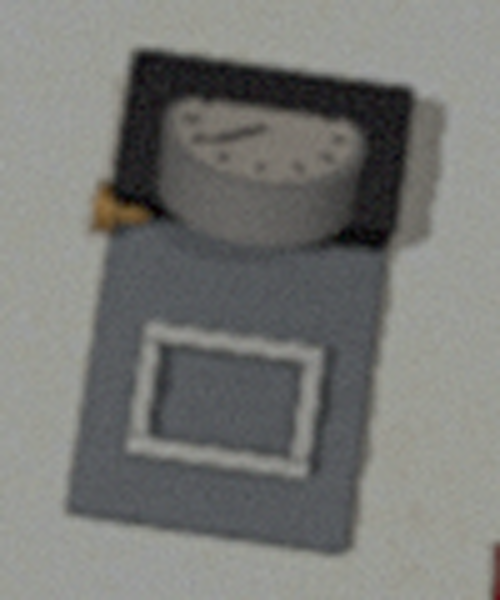

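The crops show that the rod runs from crop pixel (262,185) to (300,350), with the bail roof across it from (235,315) to (345,295), a yaw of about +12°. The socket's outer walls have corners at (150,325), (325,345), (308,475) and (130,450), a yaw of about -6°.

```bash
cat > fit2.py <<'E'
from h import *
np.set_printoptions(precision=1,suppress=True)
def yaw(v): return np.degrees(np.arctan2(v[1],v[0]))
t=get_image("top")
g=lambda u,v:(410+(u+.5)/5-.5,190+(v+.5)/5-.5)
q=lambda u,v:(275+(u+.5)/5-.5,205+(v+.5)/5-.5)
r0,r1=onplane(t,g(262,185),215),onplane(t,g(295,340),215);print("rod",r0,r1,yaw(r0-r1))
f=[onplane(t,g(*c),12) for c in((0,240),(45,503),(288,450))];print("foot",f,yaw(f[0]-f[1]),yaw(f[1]-f[2])-90)
b=[onplane(t,g(*c),223) for c in((233,300),(342,280),(345,302),(235,330))];print("roof",b,np.mean(b,0),yaw(b[0]-b[1])-90,yaw(b[3]-b[2])-90)
k=[onplane(t,q(*c),42) for c in((147,322),(325,345),(308,477),(127,450))];print("socket",np.mean(k,0),yaw(k[0]-k[3]),yaw(k[1]-k[2]),yaw(k[0]-k[1])-90,yaw(k[3]-k[2])-90)
for n in("top","side"):
    p=t if n=="top" else get_image("side");P=cloud(p).reshape(-1,3)
    hs=P[(abs(P[:,0]-580)<22)&(abs(P[:,1]+303)<30)&(P[:,2]>219)&(P[:,2]<230)]
    r=cv2.minAreaRect(hs[:,:2].astype(np.float32));print(n,"roofcloud",len(hs),r,np.median(hs,0))
    col=p["img"].reshape(-1,3).mean(1)
    m=(abs(P[:,0]-519)<60)&(abs(P[:,1]+25)<70)&(P[:,2]>35)&(P[:,2]<50)
    r=cv2.minAreaRect(P[m][:,:2].astype(np.float32));print("  sock",r,P[m].mean(0))
    w=P[(abs(P[:,0]-600)<15)&(abs(P[:,1]+300)<15)&(P[:,2]>208)&(P[:,2]<220)]
    print("  rod",len(w),w.mean(0))
    w=P[(abs(P[:,0]-640)<25)&(abs(P[:,1]+290)<25)&(P[:,2]>205)&(P[:,2]<216)]
    print("  upright top",len(w),w.mean(0),w.min(0),w.max(0))
E
python3 fit2.py
python3 - <<'E'
from scipy.spatial.transform import Rotation as R
from h import *
s=read_state();print(s["ee_rot"].tolist(),R.from_quat(s["ee_rot"]).as_matrix().round(4))
E
```

```text
rod [ 631.4 -293.9  215. ] [ 571.1 -306.9  215. ] 12.125967445747015
foot [array([ 647.1, -233.4,   12. ]), array([ 523.6, -257.7,   12. ]), array([ 555.5, -372.9,   12. ])] 11.132125689237634 15.462858066861955
roof [array([ 583.5, -280. ,  223. ]), array([ 594.1, -322.7,  223. ]), array([ 585.6, -323.8,  223. ]), array([ 572. , -280.8,  223. ])] [ 583.8 -301.8  223. ] 13.930810031795545 17.600751960340574
socket [519.7 -27.3  42. ] -4.809677989119955 -4.099381041464926 -3.585850962722816 -4.656328980531555
top roofcloud 92 ((575.263916015625, -302.6666259765625), (33.86517333984375, 37.900943756103516), 5.752838611602783) [ 584.2 -305.6  221.5]
  sock ((519.0452880859375, -25.55388641357422), (82.05741119384766, 58.33176803588867), 84.9925308227539) [518.8 -25.6  41.8]
  rod 82 [ 600.9 -299.   214.7]
  upright top 67 [ 628.  -288.3  212.6] [ 615.1 -300.7  205.6] [ 648.3 -275.3  215.9]
side roofcloud 76 ((579.0164184570312, -304.30694580078125), (32.54010009765625, 37.46648406982422), 76.26668548583984) [ 582.6 -309.6  221.8]
  sock ((517.7698974609375, -27.808513641357422), (91.15847778320312, 61.10905456542969), 84.90853118896484) [516.9 -30.9  41.8]
  rod 41 [ 603.7 -302.   214.9]
  upright top 59 [ 632.6 -297.   211. ] [ 615.2 -304.1  205.2] [ 649.7 -283.2  215.8]
[0.9777415916959045, -0.20981272518516053, 1.2996753677906535e-05, 7.029933584793887e-06] [[ 0.912  -0.4103  0.    ]
 [-0.4103 -0.912  -0.    ]
 [ 0.      0.     -1.    ]]
```

View pics/side_a.png

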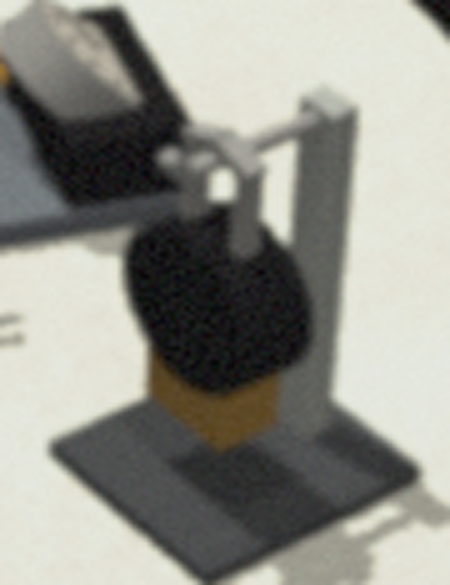

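The side crop shows the gauge hanging freely, with its bail legs at about (193,185) and (245,215) and the rod through the window. Combining both cameras gives the bail at about (584,-304,194) with yaw 13°, and the socket at (519,-27) with yaw -4.7°. I'll move now.

Call:
{"api": "carry_out", "payload": {"slide": [[0,0,-0.045],[0.042,0.0425,-0.045],[0.084,0.085,-0.045],[0.126,0.1275,-0.045],[0.168,0.17,-0.045],[0.21,0.2125,-0.045],[0.252,0.255,-0.045],[0.294,0.2975,-0.045]], "roll": [0,-5,-10,-15,-20,-26,-32,-37], "claw": [0.085,0.085,0.085,0.085,0.085,0.085,0.085,0.085]}}

```text
clock: 2.55
position: [402.6, 176.1, 450.2]
ee_rot: [0.994, 0.113, 0.001, -0.0]
contact_force: [1.1, 0.4, 0.9]
gripper_width: 84.9
grasp_force: 0.0
```

```bash
cat > go.py <<'E'
import sys
from h import *
from scipy.spatial.transform import Rotation as R
np.set_printoptions(precision=2,suppress=True)
s=read_state();x,y,z,w=map(float,sys.argv[1:]);M=R.from_quat(s["ee_rot"]).as_matrix()
cur=np.degrees(np.arctan2(M[1,0],M[0,0]))
print("pos",s["position"],"yaw",cur,"slide mm",M.T@(np.array([x,y,z])-s["position"]),"roll",-(w-cur),"clock",s["clock"],"F",s["contact_force"],"w",s["gripper_width"],s["grasp_force"])
E
python3 go.py 584 -304 450 13
```

```text
pos [402.59 176.09 450.21] yaw 12.985330938282827 slide mm [ 68.89 508.58   0.01] roll -0.014669061717173193 clock 2.55 F [1.06 0.41 0.95] w 84.85302143889665 0.0
```

Call:
{"api": "carry_out", "payload": {"slide": [[0.008,0.06,0],[0.016,0.12,0],[0.024,0.18,0],[0.032,0.24,0],[0.041,0.302,0],[0.049,0.364,0],[0.057,0.425,0],[0.066,0.487,0]], "roll": [0,0,0,0,0,0,0,0], "claw": [0.085,0.085,0.085,0.085,0.085,0.085,0.085,0.085]}}

```text
clock: 3.55
position: [574.9, -284.3, 449.9]
ee_rot: [0.994, 0.111, 0.0, 0.0]
contact_force: [1.4, 0.9, 0.8]
gripper_width: 85.2
grasp_force: 0.0
```

```bash
python3 go.py 584 -304 350 13
```

```text
pos [ 574.88 -284.26  449.88] yaw 12.774750050061968 slide mm [ 4.48 21.24 99.89] roll -0.22524994993803205 clock 3.55 F [1.37 0.9  0.8 ] w 85.2108649453896 0.0
```

Call:
{"api": "carry_out", "payload": {"slide": [[0.003,0.0215,0.01],[0.003,0.0215,0.03],[0.003,0.0215,0.05],[0.003,0.0215,0.07],[0.003,0.0215,0.085],[0.003,0.0215,0.095],[0.003,0.0215,0.1],[0.003,0.0215,0.1]], "roll": [0,0,0,0,0,0,0,0], "claw": [0.085,0.085,0.085,0.085,0.085,0.085,0.085,0.085]}}

```text
clock: 4.55
position: [582.2, -302.4, 349.8]
ee_rot: [0.994, 0.111, 0.0, 0.0]
contact_force: [0.2, -0.8, 0.6]
gripper_width: 84.9
grasp_force: 0.0
```

```bash
python3 go.py 584 -304 350 13
python3 - <<'E'
from h import *
s=get_image("side")
cv2.imwrite("pics/side2.png",cv2.resize(s["img"][200:400,280:420,::-1],None,fx=4,fy=3,interpolation=cv2.INTER_CUBIC))
E
```

```text
pos [ 582.24 -302.43  349.79] yaw 12.784642848832894 slide mm [ 1.37  1.92 -0.21] roll -0.2153571511671064 clock 4.55 F [ 0.15 -0.84  0.62] w 84.9333084304943 0.0
```

View pics/side2.png

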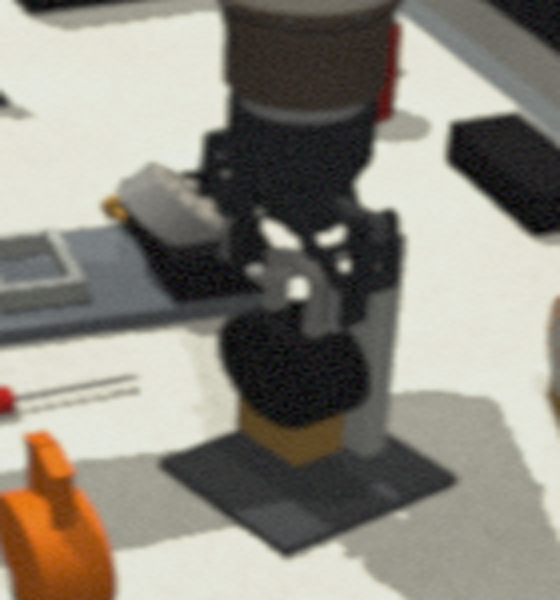

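The fingers straddle the bail legs: near finger at about (350,290), leg at (320,300). Closing now.

Call:
{"api": "carry_out", "payload": {"slide": [[0.001,0.001,0],[0.001,0.001,0],[0.001,0.001,0],[0.001,0.001,0],[0.001,0.001,0],[0.001,0.001,0],[0.001,0.001,0],[0.001,0.001,0]], "roll": [0,0,0,0,0,0,0,0], "claw": [0.06,0.045,0.03,0.03,0.03,0.03,0.03,0.03]}}

```text
clock: 5.6
position: [583.8, -304.2, 351.2]
ee_rot: [0.994, 0.111, 0.002, 0.002]
contact_force: [2.1, -5.7, 3.4]
gripper_width: 40.8
grasp_force: 60.0
```

```bash
python3 go.py 584 -304 370 13
```

```text
pos [ 583.78 -304.19  351.21] yaw 12.773434974084957 slide mm [  0.31  -0.07 -18.79] roll -0.22656502591504335 clock 5.6 F [ 2.15 -5.73  3.38] w 40.81643316549508 60.02806474745739
```

Call:
{"api": "carry_out", "payload": {"slide": [[0,0,-0.005],[0,0,-0.01],[0,0,-0.015],[0,0,-0.02],[0,0,-0.02],[0,0,-0.02]], "roll": [0,0,0,0,0,0], "claw": [0.03,0.03,0.03,0.03,0.03,0.03]}}

```text
clock: 6.35
position: [583.2, -303.1, 369.5]
ee_rot: [0.994, 0.111, -0.0, -0.0]
contact_force: [0.1, 0.0, -3.9]
gripper_width: 41.2
grasp_force: 61.0
```

```bash
python3 go.py 519 -27 370 -4.7
python3 - <<'E'
from h import *
s=get_image("side")
cv2.imwrite("pics/side3.png",cv2.resize(s["img"][200:400,280:420,::-1],None,fx=4,fy=3,interpolation=cv2.INTER_CUBIC))
E
```

```text
pos [ 583.24 -303.15  369.52] yaw 12.773704169449214 slide mm [  -1.6  -283.52   -0.36] roll 17.473704169449213 clock 6.35 F [ 0.11  0.04 -3.91] w 41.17001735826679 60.96986637334339
```

View pics/side3.png

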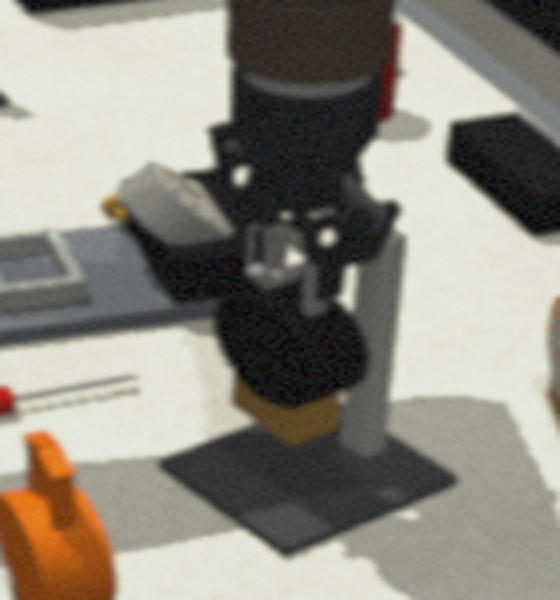

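The gauge is lifted about 20 mm and hangs in the grip at (290,350), with the hook inside the bail window. Next I draw it along -x.

Call:
{"api": "carry_out", "payload": {"slide": [[-0.01,0,0],[-0.022,0,0],[-0.034,0,0],[-0.046,0,0],[-0.058,0,0],[-0.07,0,0],[-0.08,0,0],[-0.085,0,0]], "roll": [0,0,0,0,0,0,0,0], "claw": [0.03,0.03,0.03,0.03,0.03,0.03,0.03,0.03]}}

```text
clock: 7.4
position: [499.8, -322.2, 369.8]
ee_rot: [0.994, 0.111, 0.0, 0.0]
contact_force: [0.0, -0.1, -5.4]
gripper_width: 40.9
grasp_force: 61.0
```

```bash
python3 go.py 519 -27 380 -4.7
python3 - <<'E'
from h import *
s=get_image("side")
cv2.imwrite("pics/side4.png",cv2.resize(s["img"][200:400,260:400,::-1],None,fx=4,fy=3,interpolation=cv2.INTER_CUBIC))
E
```

```text
pos [ 499.79 -322.22  369.82] yaw 12.75741777875844 slide mm [  83.93 -283.69  -10.19] roll 17.45741777875844 clock 7.4 F [ 0.01 -0.12 -5.4 ] w 40.87226173283882 61.03778315882664
```

View pics/side4.png

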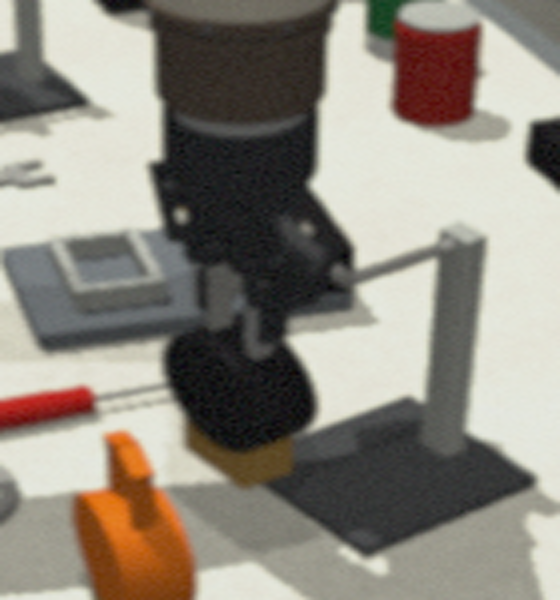

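The gauge is clear of the hook and upright in the grip at (240,390), and the stand is empty. The socket is visible at (110,270). Next I carry it above the socket.

Call:
{"api": "carry_out", "payload": {"slide": [[0.008,-0.03,-0.01],[0.02,-0.07,-0.01],[0.033,-0.11,-0.01],[0.046,-0.155,-0.01],[0.059,-0.2,-0.01],[0.071,-0.24,-0.01],[0.08,-0.27,-0.01],[0.084,-0.2835,-0.01]], "roll": [2,4,6,9,12,15,17,17.5], "claw": [0.03,0.03,0.03,0.03,0.03,0.03,0.03,0.03]}}

```text
clock: 8.45
position: [519.9, -25.3, 380.0]
ee_rot: [0.999, -0.04, 0.0, -0.0]
contact_force: [-0.3, 0.9, -4.0]
gripper_width: 41.4
grasp_force: 61.8
```

Call:
{"api": "carry_out", "payload": {"slide": [[0,0,0.01],[0,0,0.015],[0,0,0.015]], "roll": [0,0,0], "claw": [0.03,0.03,0.03]}}

```text
clock: 8.82
position: [519.4, -27.9, 363.8]
ee_rot: [0.999, -0.042, -0.001, 0.0]
contact_force: [0.2, -0.7, -5.1]
gripper_width: 40.9
grasp_force: 61.8
```

```bash
python3 go.py 519 -27 365 -4.7
python3 - <<'E'
from h import *
np.set_printoptions(precision=1,suppress=True)
s=get_image("side");t=get_image("top")
a=cv2.resize(s["img"][180:330,230:370,::-1],(560,600),interpolation=cv2.INTER_CUBIC)
cv2.imwrite("pics/side5.png",a)
for p,n in((s,"side"),(t,"top")):
    P=cloud(p);I=p["img"].astype(int)
    hs=cv2.cvtColor(p["img"],cv2.COLOR_RGB2HSV)
    m=(hs[...,0]>8)&(hs[...,0]<28)&(hs[...,1]>120)&(abs(P[...,0]-519)<60)&(abs(P[...,1]+27)<70)&(P[...,2]>45)&(P[...,2]<120)
    Q=P[m]
    print(n,"brass",len(Q), Q.min(0) if len(Q) else "",Q.max(0) if len(Q) else "",cv2.minAreaRect(Q[:,:2].astype(np.float32)) if len(Q)>5 else "")
    for k in("big_gauge_centre","socket","big_gauge_bail"):
        for r in place_of(p,k)[:3]: print(n,k,np.round(r["at"],1),round(r["conf"],2))
for k in("big_gauge_centre","big_gauge_bail","socket"):
    for A in place_of(t,k)[:4]:
        for B in place_of(s,k)[:4]:
            x,e=tri(t,A["at"],s,B["at"])
            if e[0]<6 and abs(x[0]-519)<50: print(k,x,np.round(e,1))
E
```

```text
pos [519.44 -27.91 363.78] yaw -4.799408800982762 slide mm [-0.52 -0.87 -1.22] roll -0.09940880098276139 clock 8.825 F [ 0.22 -0.73 -5.14] w 40.859921984126615 61.813079024941544
side brass 154 [499.  -64.6  66.5] [531.4 -24.4 113.7] ((515.646484375, -44.913475036621094), (37.82743453979492, 33.44599914550781), 83.95523071289062)
side big_gauge_centre [293.7 382. ] 0.9
side big_gauge_centre [429.4 316. ] 0.89
side big_gauge_centre [285.8 255.1] 0.79
side socket [287.7 291.9] 0.92
side socket [285.3 259.6] 0.19
side big_gauge_bail [289.  359.3] 0.97
side big_gauge_bail [283. 233.] 0.94
side big_gauge_bail [431.7 291.8] 0.9
top brass 1 [502.8 -45.3  73.9] [502.8 -45.3  73.9] 
top big_gauge_centre [481.7 338.7] 0.79
top big_gauge_centre [442.8 176.4] 0.64
top big_gauge_centre [321.8 277.9] 0.48
top socket [315.5 283.9] 0.96
top socket [151.8 265.3] 0.31
top big_gauge_bail [454.7 167.6] 0.9
top big_gauge_bail [494.2 338.3] 0.88
top big_gauge_bail [319.5 274. ] 0.44
big_gauge_centre [521.6 -28.6 138.8] [1.3 1.3]
big_gauge_bail [520.  -22.3 200.8] [3. 3.]
socket [523.9 -17.7  13.8] [1.3 1.3]
socket [516.7 -18.  118.3] [4.8 4.8]
```

View pics/side5.png

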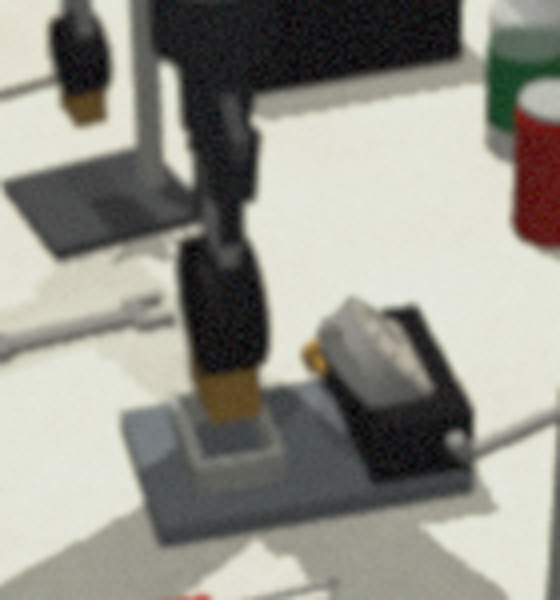

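The foot hangs just above the socket in view: foot bottom at about (235,420), socket rim centre at about (228,435). I'll compare the foot with the socket walls in the same camera to cancel calibration error.

```bash
cat > cmp.py <<'E'
from h import *
from scipy.optimize import minimize
np.set_printoptions(precision=1,suppress=True)
def proj(p,X):
    T=np.array(p["world_from_camera"]);K=np.array(p["mtx"]);c=(X-T[:3,3])@T[:3,:3]
    d=np.c_[c[:,0],-c[:,1]]/-c[:,2:];d=d*(1+p["k1"]*(d**2).sum(1,keepdims=True))
    return d@K[:2,:2].T+K[:2,2]
a=np.radians(-4.8);U=np.array([[np.cos(a),np.sin(a)],[-np.sin(a),np.cos(a)]])
def boxpts(c,dx,dy,dz):
    L=np.array([[i*dx/2,j*dy/2] for i in(-1,1) for j in(-1,1)])@U
    return np.array([[c[0]+l[0],c[1]+l[1],c[2]+k] for l in L for k in(0,dz)])
def hullmask(p,X,S=8,o=(230,180),n=(140,150)):
    h=cv2.convexHull(((proj(p,X)-o+.5)*S).astype(np.float32)).astype(np.int32)
    m=np.zeros((n[1]*S,n[0]*S),np.float32);cv2.fillConvexPoly(m,h,1);return cv2.resize(m,n,interpolation=cv2.INTER_AREA)
s=get_image("side");I=s["img"][180:330,230:370];hs=cv2.cvtColor(I,cv2.COLOR_RGB2HSV);P=cloud(s)[180:330,230:370]
near=(abs(P[...,0]-519)<60)&(abs(P[...,1]+27)<75)
brass=((hs[...,0]>6)&(hs[...,0]<30)&(hs[...,1]>100)&near&(P[...,2]>40)).astype(np.float32)
brass=cv2.morphologyEx(brass,cv2.MORPH_OPEN,np.ones((3,3)))
rows,cols=np.nonzero(brass);print("brass cols",cols.min()+230,cols.max()+230,"rows",rows.min()+180,rows.max()+180)
st=read_state();h0=st["position"][2]-154.7-142+(-2)
def cost(q):
    m=hullmask(s,boxpts([q[0],q[1],q[2]],34,56,26));b=brass.copy();r=rows.min()+3;m=m.copy();m[:r]=0;b[:r]=0
    return abs(m-b).sum()
for h in(h0-4,h0,h0+4):
    r=minimize(lambda q:cost([q[0],q[1],h]),[519,-27],method="Nelder-Mead",options=dict(initial_simplex=[[512,-35],[527,-30],[518,-18]]));print("foot z",h,r.x,r.fun)
# depth: local coords of brass pts
Q=P[brass>0];l=(Q[:,:2]-[519,-27])@U.T
print("brass local pct x",np.percentile(l[:,0],[2,10,50,90,98]),"y",np.percentile(l[:,1],[2,10,50,90,98]),"minz",np.percentile(Q[:,2],3))
w=P[(P[...,2]>38.5)&(P[...,2]<46)&near];l=(w[:,:2]-[519,-27])@U.T
print("rim local x",np.percentile(l[:,0],[2,98]),"y",np.percentile(l[:,1],[2,98]))
# socket outer silhouette vs image gradient: pixel corners predicted
print("socket rim corners px",proj(s,boxpts([519,-27,20],60,82,22))[1::2])
print("foot bottom corners px",proj(s,boxpts([519,-27,h0],34,56,26))[::2])
E
python3 cmp.py
```

```text
brass cols 280 294 rows 271 284
foot z 62.00118855455838 [522.6 -16.4] 18.796875
foot z 66.00118855455838 [521.9 -21.3] 19.203125
foot z 70.00118855455838 [520.  -26.2] 19.59375
brass local pct x [-17.1 -15.9  -2.7  11.6  14.7] y [-33.1 -29.5 -26.4 -21.6  -9.4] minz 69.58616329956791
rim local x [-31.   29.2] y [-43.4  38.7]
socket rim corners px [[278.3 297.1]
 [271.7 278.6]
 [301.3 293.2]
 [293.7 275.1]]
foot bottom corners px [[281.9 285.7]
 [277.2 273.2]
 [294.9 283.6]
 [289.9 271.2]]
```

Foot and socket agree within about 2 mm in both axes, against 5 mm of play. Lowering gently.

Call:
{"api": "carry_out", "payload": {"slide": [[0,0,0.008],[0,0,0.014],[0,0,0.02],[0,0,0.024],[0,0,0.028],[0,0,0.031],[0,0,0.034],[0,0,0.036]], "roll": [0,0,0,0,0,0,0,0], "claw": [0.03,0.03,0.03,0.03,0.03,0.03,0.03,0.03]}}

```text
clock: 10.82
position: [519.7, -27.0, 328.6]
ee_rot: [0.999, -0.041, -0.0, 0.0]
contact_force: [-0.7, -1.0, -5.0]
gripper_width: 40.6
grasp_force: 61.8
```

```bash
python3 go.py 519 -27 319 -4.7
python3 - <<'E'
from h import *
s=get_image("side")
cv2.imwrite("pics/side6.png",cv2.resize(s["img"][210:310,240:340,::-1],(600,600),interpolation=cv2.INTER_CUBIC))
E
```

```text
pos [519.67 -26.99 328.57] yaw -4.722112500145494 slide mm [-0.67  0.06  9.57] roll -0.02211250014549382 clock 10.825 F [-0.67 -1.04 -5.  ] w 40.633108520139714 61.8147883978736
```

View pics/side6.png

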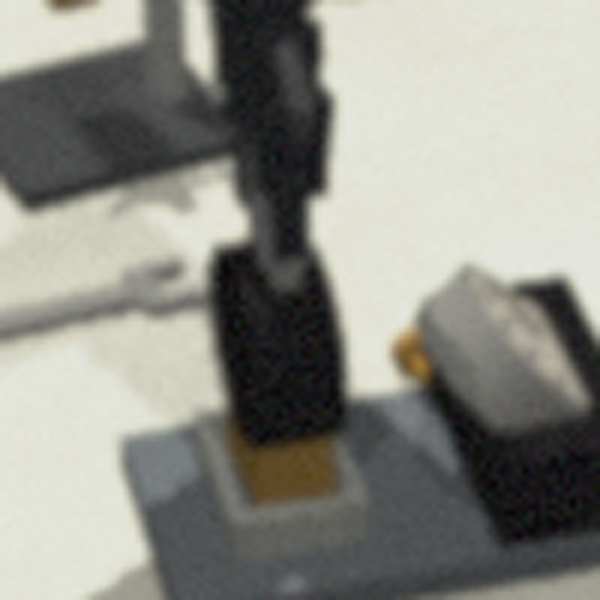

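The foot is inside the walls: foot bottom edge at about (290,500), rim inner edge at (290,510), with no contact force. I'll continue in small steps down to the floor.

Call:
{"api": "carry_out", "payload": {"slide": [[0,0,0.003],[0,0,0.005],[0,0,0.006],[0,0,0.007],[0,0,0.007]], "roll": [0,0,0,0,0], "claw": [0.03,0.03,0.03,0.03,0.03]}}

```text
clock: 11.5
position: [519.7, -27.0, 321.7]
ee_rot: [0.999, -0.041, -0.0, 0.0]
contact_force: [0.2, -0.0, -4.2]
gripper_width: 40.9
grasp_force: 61.8
```

Call:
{"api": "carry_out", "payload": {"slide": [[0,0,0.001],[0,0,0.002],[0,0,0.002],[0,0,0.002]], "roll": [0,0,0,0], "claw": [0.03,0.03,0.03,0.03]}}

```text
clock: 12.0
position: [519.7, -27.0, 319.7]
ee_rot: [0.999, -0.041, -0.0, 0.0]
contact_force: [-0.8, -0.5, -5.1]
gripper_width: 40.8
grasp_force: 61.8
```

Call:
{"api": "carry_out", "payload": {"slide": [[0,0,0.001],[0,0,0.001],[0,0,0.001]], "roll": [0,0,0], "claw": [0.03,0.03,0.03]}}

```text
clock: 12.38
position: [519.9, -26.9, 319.6]
ee_rot: [0.999, -0.041, 0.001, 0.0]
contact_force: [-1.5, 1.0, 2.9]
gripper_width: 40.8
grasp_force: 62.1
```

Call:
{"api": "carry_out", "payload": {"slide": [[0,0,0.001],[0,0,0.001],[0,0,0.001]], "roll": [0,0,0], "claw": [0.03,0.03,0.03]}}

```text
clock: 12.75
position: [520.4, -26.9, 319.6]
ee_rot: [0.999, -0.041, 0.002, 0.0]
contact_force: [-1.7, 1.0, 8.2]
gripper_width: 40.9
grasp_force: 62.3
```

Contact is at TCP z 319.6, where the floor was expected (319.2). I'll ease off and open.

Call:
{"api": "carry_out", "payload": {"slide": [[0,0,-0.001],[0,0,-0.001],[0,0,-0.001],[0,0,-0.001],[0,0,-0.001],[0,0,-0.001],[0,0,-0.001],[0,0,-0.001]], "roll": [0,0,0,0,0,0,0,0], "claw": [0.03,0.042,0.046,0.052,0.06,0.07,0.08,0.08]}}

```text
clock: 13.75
position: [519.7, -27.0, 318.7]
ee_rot: [0.999, -0.041, -0.0, 0.0]
contact_force: [0.1, 0.3, 0.1]
gripper_width: 80.0
grasp_force: 0.0
```

```bash
python3 go.py 519 -27 319 -4.7
```

```text
pos [519.67 -26.99 318.7 ] yaw -4.721388824466736 slide mm [-0.67  0.07 -0.3 ] roll -0.021388824466735734 clock 13.75 F [0.07 0.3  0.08] w 79.98908407660554 0.0
```

Released with zero force. Retreating straight up.

Call:
{"api": "carry_out", "payload": {"slide": [[0,0,-0.01],[0,0,-0.025],[0,0,-0.045],[0,0,-0.07],[0,0,-0.1],[0,0,-0.13],[0,0,-0.15],[0,0,-0.15]], "roll": [0,0,0,0,0,0,0,0], "claw": [0.08,0.08,0.08,0.08,0.08,0.08,0.08,0.08]}}

```text
clock: 14.75
position: [519.6, -27.1, 471.5]
ee_rot: [0.999, -0.041, 0.003, -0.001]
contact_force: [-0.4, -0.4, 0.0]
gripper_width: 80.1
grasp_force: 0.0
```

Run:
```python
from h import *
s=get_image("side");cv2.imwrite("pics/side7.png",cv2.resize(s["img"][150:310,220:340,::-1],(450,600),interpolation=cv2.INTER_CUBIC))
np.set_printoptions(precision=1,suppress=True)
P=cloud(s).reshape(-1,3);m=(abs(P[:,0]-519)<25)&(abs(P[:,1]+27)<30)&(P[:,2]>170)&(P[:,2]<230)
print("roof top expect 191",np.percentile(P[m][:,2],[50,90,98]),P[m].mean(0))
```

```text
roof top expect 191 [186.1 192.  193.2] [517.6 -34.  184.1]
```

View pics/side7.png

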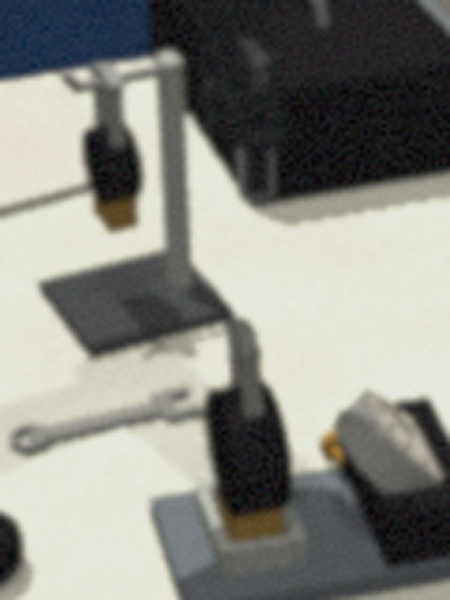

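The gauge stands upright in the socket at (250,450), free of the gripper, with its roof at about 192 mm (191 expected). The small gauge still hangs at (112,160).

```bash
python3 -c "from bench import *; print(job_done())"
```

```text
the job is handed in; nothing more can be done
None
```

The larger gauge stands upright in the test bench socket with its foot on the floor and the gripper clear, the smaller gauge is still on its hook, and I handed the job in at about 15 s (no verdict was returned).

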